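# Dispense one grinding ball and hold it in the ionising gate

## Task

Push the dispenser's spring slide in once so that exactly one white ball rolls down the chute into the steel dish, and let the slide spring back. Then lift the dish by its handle, carry it level so the ball stays in it, and finish holding it level in the middle of the ionising gate, half way up the two rows of needles, to take off the ball's static charge. Nothing may touch the gate and the other things on the bench must stay where they are; the program finishes while the robot is still holding the dish there.

Things in the scene. Friction and masses are not known exactly. Their poses are not given: they have to be found in the camera images.
- dispenser: Fixed ball dispenser; base plate 80 (x) x 186 (y) x 10 mm; origin on the bench under its middle, z up. Feed block y +9..+76 mm, 66 high, with an upright clear tube (32 mm wide, axis at y +30, top 112 above the bench) of three stacked balls. The chute ends at y -20; the dish seat, ringed by 10 mm pins, is centred at x 0, y -54. It may stand left or right of the ioniser; its yaw varies.
- ejector (a joint): Travel of the dispenser's spring slide, m: 0 = out, 0.024 = fully in at its stop; it moves along the dispenser's -y. Needs 1.5 N at first, 4.5 N fully in; springs back by itself. Moving in pushes the lowest ball over a 1.5 mm bump (at about 0.01) and it rolls down the chute; once it is back out the next ball drops into the seat, so a second push would release a second ball.
- ejector_pad (a point): Middle of the outer (+y) face of the black push plate at the slide's end, 67 mm above the bench. The plate is 42 mm wide (dispenser x), 8 mm thick (y), from 33 to 81 mm above the bench; its face is 79 mm from the tube axis, with free space before it on the +y side. Axes as the dispenser's.
- magazine (a point): Centre of the lowest ball's seat, on the tube axis, 45 mm above the bench; axes as the dispenser's.
- ball_1: Lowest of three equal white PTFE grinding balls, 24 mm diameter, 16 g, slippery and free to roll. Origin (of the body) lies on its surface and turns as it rolls; see its centre.
- ball_1_center (a point): Centre of ball 1, the one to be dispensed.
- ball_2_center (a point): Centre of ball 2, directly above ball 1 in the tube; it must stay in the dispenser.
- ball_3_center (a point): Centre of ball 3, the topmost in the tube; it must stay in the dispenser.
- dish: Loose round steel dish, 60 mm wide, 11 mm high, about 110 g; flat floor 4 mm up inside a 7 mm rim (pocket 55 mm wide). Origin: centre of its underside, z up. It starts on the dispenser's seat, underside 14 mm above the bench, yaw varying; lift it straight up. Black flat-sided handle along its -x: 14 mm wide (y), 8 to 26 mm above the underside, from x -50 to -114 mm.
- dish_floor (a point): Centre of the dish's floor, 4 mm above its underside; axes as the dish's.
- dish_grip (a point): Middle of the handle, where to grip it across its 14 mm width: 80 mm from the dish's centre along -x, 17 mm above its underside. Fingers close along the dish's y.
- ioniser: Fixed U-shaped ionising gate: grey base 74 (x) x 196 (y) mm, 26 high; two white uprights 28 (x) x 22 (y) mm at y +76 and -76, 170 mm tall above the bench, gap 126 mm, open at top, front and back. A row of five needles on each inner face, 65 to 145 mm above the bench. Origin on the bench under its middle; -x is its front, toward the robot. Place and yaw vary.
- gate_centre (a point): Middle of the gate, midway between the two uprights and half way up the needle rows, 105 mm above the bench; axes as the ioniser's.
- vial_a: Bystander: standing glass vial with cap, 27 mm diameter, 66 mm high; origin at its underside. Leave alone.
- vial_b: Bystander: another standing vial of the same size; origin at its underside. Leave alone.
- petri: Bystander: lidded petri dish lying flat, 60 mm diameter, 14 mm high; origin at its underside. Leave alone.
- tip_box: Bystander: carton 60 x 100 x 30 mm near the front edge; origin at its underside. Leave alone.
- tape: Bystander: roll of tape lying flat, 62 mm diameter, 18 mm high; origin at its underside. Leave alone.
- jar: Bystander: white plastic jar with screw cap, 60 mm diameter, 90 mm high, at the left near the bench's front; origin at its underside. Leave alone.
- tweezers: Bystander: steel tweezers lying near the robot, 131 mm long; origin at its underside. Leave alone.
Things that resemble listed ones, but are neither listed nor needed, are in the scene too. Leave any pink or red look-alike of the dish alone.

How it is judged:
By the outcome, as a careful person would: the job done as asked, in the order asked, and still so for the second after the job is handed in, while the arm keeps its last pose, push and grip.
It also fails if it takes over 66 s, if anything falls off the work surface, if the arm or the gripper's body presses on something with over 40 N, if the wrist force passes 120 N, or if a joint passes its speed limit or range.

## Robot

A 6-joint arm with a two-finger parallel gripper is mounted at the origin on a cart in front of the work surface, level with it; the furniture and walls round the work are solid. World frame = base frame: x ahead of the robot, y to its left, z up, the work surface at z = 0. Lengths are in m, angles in rad, forces in N, time in s.
With the tool pointing down it reaches from about 0.3 to 0.75 m from the base axis. Payload 8.5 kg.
Tool frame: the origin (TCP) lies at the very end of the fingers, on their centre line; the grasp point (between the pads) lies pinch_z behind it (pinch_z is the distance from the TCP to the grasp point, in m); z points along the fingers, y is the direction in which the jaws open and shut (so a half turn about z gives the same grasp; the last joint's range is limited). The gripper opens to 88 mm and grips with 3 to 60 N. Pads are 18 mm wide; open, the fingers measure 123 mm over their backs; the gripper's body (75 mm by 187 mm) begins 45 mm behind the grasp point.
Start: joints at [-1.378, 0.381, 1.297, -0, 1.464, -0.215], TCP at [0.218, -0.505, 0.239] pointing down, gripper open.
Joint ranges: [-3.11, 3.11], [-0.89, 2.33], [0.22, 2.48], [-1.42, 4.56], [0.17, 2.85], [-2.88, 2.88]. Speed limits (rad/s): [2.39, 2.39, 3.14, 3.14, 3.14, 3.14].

## Interface

Orientations are given as [roll, pitch, yaw] about the fixed x, y, z axes, in that order (R = Rz(yaw) Ry(pitch) Rx(roll)).
In Python, from plant import * gives the robot as it stands.
- The arm moves only by the tool servo_tool, never from a script. Its argument "plan" is a list of rows, each an object with "delta_pos": the shift along the tool's x, y, z in units of 40 mm (1.0 is 40 mm), a list of three; "delta_rot": the turn, a rotation vector about the tool's x, y, z in units of 8 degrees (1.0 is 8 degrees), a list of three. A call has 1 to 20 rows; each row is the pose to reach, as a shift and turn from the pose commanded when the call began, along the tool's axes at that moment; what a row does not reach only later rows make up. A row lasts 1/8 s, in which the tool goes at most 62.5 mm and 10.7 degrees, less where a joint would pass 70% of its speed; a pose out of reach is approached as far as the arm can. A call with a gripper value outside its range is refused whole. "hand" is the gripper's target within -1 to 1 (shut at 1, half-way at 0, fully open at -1), set as the call begins (left out, the last holds). The fingers move at their own pace and stop on an object; "force" is the grip in N (left out, the last holds). Time passes only in rows, so rows that repeat a pose let the fingers close. It gives the time, the measured TCP pose, the force and the opening at its end, in the units of the state.
- get_obs(): the state, without advancing time (a new reading comes with each control period).
- grab_frame(name): name is "side" or "top"; returns the picture (480x640x3 uint8, red, green, blue); there is no depth.
- camera_model(name): a dict with "mtx" (3x3 intrinsics, pixels), "world_from_camera" (4x4, takes a point from camera to world coordinates). Camera axes: x right, y up, looking along -z (the intrinsics and any distortion apply to the point x, -y, -z); pixel columns grow to the right and rows downward; lengths in m; the calibration is good to about 2 mm. A picture is of the moment at which its call begins. camera_model takes no time and is no camera call.
- sign_off(): hands the job in, once; it reports no verdict.
The state is a dict: "t": time; "joint_positions": joint angles; "joint_velocities": joint speeds; "joint_efforts": joint torques, N m; "eef_pos": TCP position; "ee_rot": TCP orientation; "contact_force": force on the tool from outside, world axes, zero at the start; "ft_torque": the same for the moment, N m; "grip_width": opening from 0.0 (shut) to 1.0 (fully open).
Only numpy, scipy, OpenCV 4.12 (cv2) and the standard library are available. Lean on these libraries where they do the work, as an engineer would, in place of code of your own. Each camera call takes 0.05 s, during which the arm holds its last target. There are 200 camera calls.

## Working session

There is one attempt and no reset: what is moved stays moved. The work goes in short steps, Python scripts to look and compute and a tool call to move; the robot and the scene stay as the last step left them, time stands still between calls to the robot, and variables do not carry over. Pictures are saved under pics/ and viewed, about 8 in all and at most 12, crops included, and the job is handed in when it is done.

Besides the shell and the picture viewer there is one more tool, called after "Request:" as name(argument=value, ...), one argument or row to a line, values as JSON. servo_tool: Moves the arm, as the interface text tells. Its arguments: {"type":"object","properties":{"plan":{"type":"array","items":{"type":"object","properties":{"delta_pos":{"type":"array","items":{"type":"number"}},"delta_rot":{"type":"array","items":{"type":"number"}}}}},"hand":{"type":"number"},"force":{"type":"number"}},"required":["plan"]}

```bash
mkdir -p pics; ls
python3 - <<'E'
from plant import *
import cv2,numpy as np
for n in("top","side"):
    im=grab_frame(n); cv2.imwrite(f"pics/{n}0.png",im[:,:,::-1]); c=camera_model(n); print(n,{k:np.round(v,4).tolist() if not isinstance(v,str) else v for k,v in c.items()})
o=get_obs();print(o)
E
```

```text
pics
top {'mtx': [[553.5777, 0.0, 323.3901], [0.0, 553.5777, 236.9467], [0.0, 0.0, 1.0]], 'world_from_camera': [[0.4666, 0.8381, -0.2826, 0.0696], [-0.8845, 0.4409, -0.1526, -0.1717], [-0.0033, 0.3212, 0.947, 1.5924], [0.0, 0.0, 0.0, 1.0]]}
side {'mtx': [[569.0978, 0.0, 323.4937], [0.0, 569.0978, 236.6974], [0.0, 0.0, 1.0]], 'world_from_camera': [[0.9852, 0.1189, -0.1237, 0.3146], [-0.1712, 0.6335, -0.7546, -1.0482], [-0.0114, 0.7646, 0.6444, 1.0565], [0.0, 0.0, 0.0, 1.0]]}
{'t': 0.1, 'joint_positions': array([-1.37832700e+00,  3.81133722e-01,  1.29815884e+00,  2.14352017e-05,
        1.46356452e+00, -2.15291112e-01]), 'joint_velocities': array([ 0.0013502 ,  0.00095207, -0.00339022,  0.00097546, -0.00066868,
       -0.00039939]), 'joint_efforts': array([ 3.84998624e-03, -4.38654506e+01, -2.24908876e+01,  7.14396522e-02,
        3.43075418e-02, -7.42545353e-05]), 'eef_pos': array([ 0.21806512, -0.50466108,  0.23820558]), 'ee_rot': array([-3.14036197e+00, -2.90939666e-04,  4.07757955e-01]), 'contact_force': array([ 0.38672401, -0.53571341,  0.39423546]), 'ft_torque': array([-0.01187921,  0.01383696,  0.00504203]), 'grip_width': 1.0035725194707257}
```

View pics/top0.png

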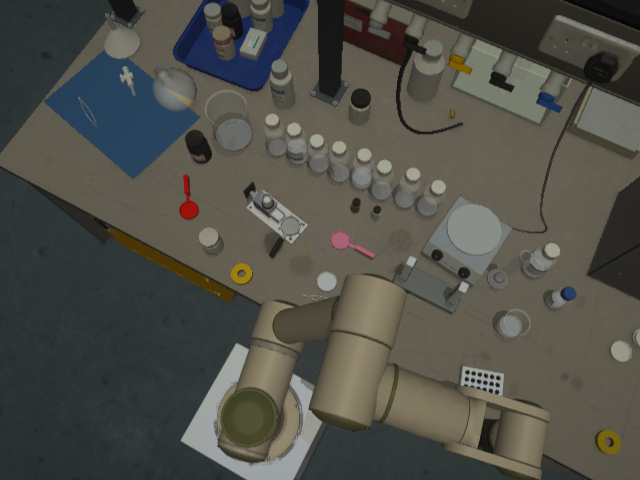

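View pics/side0.png

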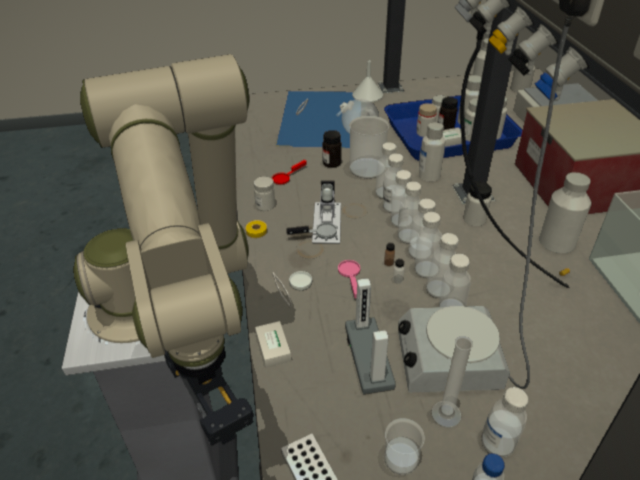

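The top view shows the dispenser at about (277,217), with its push plate at (250,190), the dish at (290,226) and the handle end at (275,250). The gate uprights are at (407,268) and (458,292), and the pink and red look-alikes are at (341,241) and (189,210). I'll make enlarged crops to pick exact features.

```bash
cat > h.py <<'E'
from plant import *
import cv2,numpy as np
def ray(n,u,v):
    c=camera_model(n);T=np.array(c["world_from_camera"]);d=np.linalg.inv(c["mtx"])@[u,v,1]
    return T[:3,3],T[:3,:3]@(d*[1,-1,-1])
def onz(n,u,v,z):
    o,d=ray(n,u,v);return o+d*(z-o[2])/d[2]
def proj(n,p):
    c=camera_model(n);T=np.linalg.inv(c["world_from_camera"]);q=T[:3,:3]@np.array(p)+T[:3,3];q=np.array(c["mtx"])@(q*[1,-1,-1]);return q[:2]/q[2]
def tri(a,b):
    (o1,d1),(o2,d2)=ray("top",*a),ray("side",*b)
    s=np.linalg.lstsq(np.c_[d1,-d2],o2-o1,rcond=None)[0];p,q=o1+s[0]*d1,o2+s[1]*d2
    return (p+q)/2,np.linalg.norm(p-q)
E
python3 - <<'E'
import cv2,numpy as np
t=cv2.imread("pics/top0.png");s=cv2.imread("pics/side0.png")
def crop(im,x,y,w=80,h=60,k=5,):
    c=cv2.resize(im[y:y+h,x:x+w],None,fx=k,fy=k,interpolation=cv2.INTER_CUBIC)
    for i in range(0,w,10): cv2.putText(c,str(x+i),(i*k,8),0,.3,(0,255,255));cv2.line(c,(i*k,10),(i*k,14),(0,255,255))
    for j in range(10,h,10): cv2.putText(c,str(y+j),(0,j*k+3),0,.3,(0,255,255));cv2.line(c,(20,j*k),(24,j*k),(0,255,255))
    return c
m=np.vstack([np.hstack([crop(t,235,180,80,75,4),crop(s,280,175,80,75,4)]),np.hstack([crop(t,390,250,80,75,4),crop(s,335,270,80,130,4)[:300] if 0 else cv2.resize(crop(s,335,270,120,125,3),(320,300))])])
cv2.imwrite("pics/m.png",m);print(m.shape)
E
```

```text
(600, 640, 3)
```

View pics/m.png

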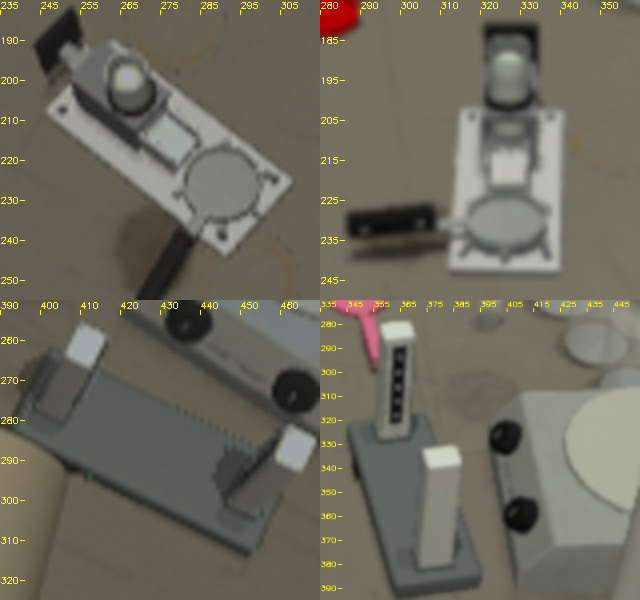

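The mosaic shows the dispenser plate corners, the dish ellipse (top view 290,226; side view 326,230), the upright tops (top view 411.5,261.5 and 464,287.5; side view 364,282.5 and 381,335), and the black handle and push plate. Next I'll turn these into positions.

Run:
```python
from h import *
np.set_printoptions(precision=4,suppress=True)
t=cv2.imread("pics/top0.png");s=cv2.imread("pics/side0.png")
print("up1",onz("top",411.5,261.5,.17),onz("side",363.9,282.5,.17),tri((411.5,261.5),(363.9,282.5)))
print("up2",onz("top",464,287.5,.17),onz("side",380.7,335.4,.17),tri((464,287.5),(380.7,335.4)))
print("dish",onz("top",290.5,225.8,.025),onz("side",326.3,230.5,.025))
print("tube",onz("top",267.5,198.7,.112))
print("top plate corners",[onz("top",*p,.01) for p in((246.8,206.8),(291.2,243.8),(308,225))])
print("side corners",[onz("side",*p,.01) for p in((313,242.5),(340,242.5),(340.8,202.5),(315,202.5))])
print("pad top",[onz("side",*p,.081) for p in((321.3,181.3),(334.3,181.3))])
# handle by dark mask, top view & side
for n,im,(x0,x1,y0,y1) in(("top",t,(262,292,232,262)),("side",s,(280,312,220,245))):
    g=im[y0:y1,x0:x1].max(2);m=(g<45).astype(np.uint8)
    k,l,st,c=cv2.connectedComponentsWithStats(m);i=1+st[1:,4].argmax()
    pts=np.argwhere(l==i)[:,::-1]+[x0,y0]
    W=np.array([onz(n,u,v,.04)[:2] for u,v in pts]);c=W.mean(0);w,V=np.linalg.eigh(np.cov(W.T));
    pr=(W-c)@V; print("handle",n,len(pts),c,V[:,1],np.rad2deg(np.arctan2(*V[::-1,1])),np.ptp(pr,axis=0))
m=(t.max(2)<45)[178:200,238:256];p=np.argwhere(m)[:,::-1].astype(float)+[238,178];print("padmask",len(p),cv2.minAreaRect(p.astype(np.float32)))
for n,(p,q) in(("r",((190,212),)*2),):pass
print("vials/others top",[onz("top",*p,z)[:2] for p,z in(((341,241),.02),((372,255),.02),((327,282),.014),((356,205),.05),((376,212),.05),((242,273),.018),((209,239),.09),((189,210),.02))])
```

```text
up1 [ 0.5425 -0.1831  0.17  ] [ 0.5454 -0.1809  0.17  ] (array([ 0.5435, -0.183 ,  0.1715]), np.float64(0.0029364447503817935))
up2 [ 0.5421 -0.3351  0.17  ] [ 0.5448 -0.3333  0.17  ] (array([ 0.543 , -0.3349,  0.1715]), np.float64(0.0026409135416453644))
dish [0.5227 0.1851 0.025 ] [0.5251 0.1852 0.025 ]
tube [0.5395 0.2645 0.112 ]
top plate corners [array([0.5188, 0.3376, 0.01  ]), array([0.4776, 0.1588, 0.01  ]), array([0.554 , 0.1427, 0.01  ])]
side corners [array([0.482 , 0.1576, 0.01  ]), array([0.5568, 0.1436, 0.01  ]), array([0.5955, 0.3279, 0.01  ]), array([0.5177, 0.3427, 0.01  ])]
pad top [array([0.5395, 0.35  , 0.081 ]), array([0.5779, 0.3427, 0.081 ])]
handle top 112 [0.4391 0.1875] [-1.      0.0091] 179.4801095477107 [0.0167 0.0623]
handle side 113 [0.4427 0.1844] [-0.9997  0.0241] 178.62091497782706 [0.0255 0.0604]
padmask 82 ((249.25003051757812, 189.75001525878906), (7.0710673332214355, 14.849241256713867), 45.0)
vials/others top [array([0.5521, 0.0291]), array([ 0.556 , -0.0722]), array([0.4224, 0.0083]), array([0.665 , 0.0375]), array([ 0.6727, -0.0255]), array([0.3291, 0.2416]), array([0.36  , 0.3575]), array([0.4248, 0.4853])]
```

```bash
cat >> h.py <<'E'
from scipy.spatial.transform import Rotation as Ro
def go(p,yaw):
    o=get_obs();R=Ro.from_euler("xyz",o["ee_rot"]);T=Ro.from_euler("xyz",[np.pi,0,yaw])
    print("t",round(o["t"],2),"F",np.round(o["contact_force"],1),"pos",np.round(R.inv().apply(np.array(p)-o["eef_pos"])/.04,2),"rot",np.round((R.inv()*T).as_rotvec(degrees=True)/8,2))
E
python3 - <<'E'
from h import *
print(pinch_z)
go([.567,.397,.25],1.372)
E
```

```text
0.0187
t 0.1 F [ 0.4 -0.5  0.4] pos [ 16.95 -17.23  -0.27] rot [-0.01 -0.01 -6.91]
```

Request:
servo_tool(
  plan=[
    {"delta_pos": [0.4,-0.4,-0.1],"delta_rot": [0,0,-0.2]},
    {"delta_pos": [1.3,-1.3,-0.27],"delta_rot": [0,0,-0.5]},
    {"delta_pos": [2.2,-2.2,-0.27],"delta_rot": [0,0,-0.9]},
    {"delta_pos": [3.2,-3.2,-0.27],"delta_rot": [0,0,-1.3]},
    {"delta_pos": [4.2,-4.2,-0.27],"delta_rot": [0,0,-1.7]},
    {"delta_pos": [5.2,-5.2,-0.27],"delta_rot": [0,0,-2.1]},
    {"delta_pos": [6.2,-6.2,-0.27],"delta_rot": [0,0,-2.5]},
    {"delta_pos": [7.2,-7.2,-0.27],"delta_rot": [0,0,-2.9]},
    {"delta_pos": [8.2,-8.2,-0.27],"delta_rot": [0,0,-3.3]},
    {"delta_pos": [9.2,-9.2,-0.27],"delta_rot": [0,0,-3.7]},
    {"delta_pos": [10.2,-10.2,-0.27],"delta_rot": [0,0,-4.1]},
    {"delta_pos": [11.2,-11.3,-0.27],"delta_rot": [0,0,-4.5]},
    {"delta_pos": [12.2,-12.3,-0.27],"delta_rot": [0,0,-4.9]},
    {"delta_pos": [13.2,-13.3,-0.27],"delta_rot": [0,0,-5.3]},
    {"delta_pos": [14.2,-14.4,-0.27],"delta_rot": [0,0,-5.7]},
    {"delta_pos": [15.2,-15.4,-0.27],"delta_rot": [0,0,-6.1]},
    {"delta_pos": [16.0,-16.2,-0.27],"delta_rot": [0,0,-6.5]},
    {"delta_pos": [16.6,-16.9,-0.27],"delta_rot": [0,0,-6.8]},
    {"delta_pos": [16.9,-17.2,-0.27],"delta_rot": [0,0,-6.9]},
    {"delta_pos": [16.95,-17.23,-0.27],"delta_rot": [0,0,-6.91]},
  ],
  hand=1,
  force=20,
)

```text
t: 2.6
eef_pos: [0.5661, 0.3979, 0.2493]
ee_rot: [-3.141, 0.0, 1.375]
contact_force: [-0.5, 0.2, 0.2]
grip_width: 0.005
```

Run:
```python
from h import *
go([.567,.397,.055],1.372); print(get_obs()["eef_pos"],get_obs()["grip_width"])
t=grab_frame("top")[:,:,::-1];s=grab_frame("side")[:,:,::-1]
f=lambda im,x,y:cv2.resize(im[y:y+150,x:x+130],(390,450),interpolation=cv2.INTER_CUBIC)
cv2.imwrite("pics/m2.png",np.hstack([f(t,210,120),f(s,270,110)]))
```

```text
t 2.6 F [-0.5  0.2  0.2] pos [-0.02  0.03  4.86] rot [-0.01  0.    0.02]
[0.56610191 0.39788276 0.24925013] 0.00450423582556336
```

View pics/m2.png

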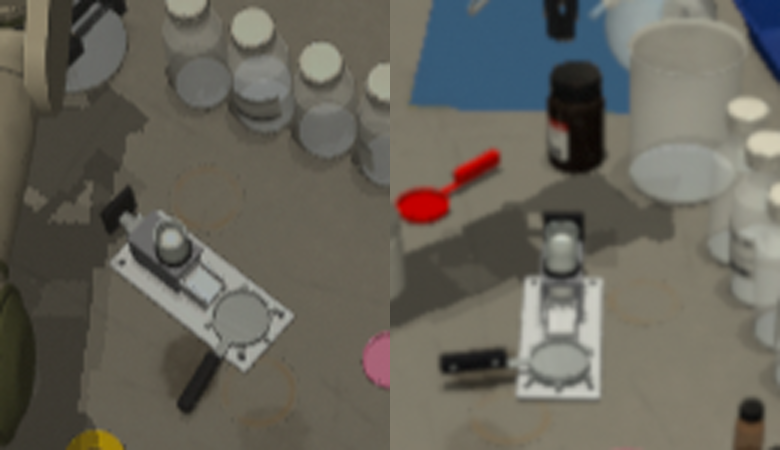

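The crops show the slide still out, the lane at the push plate clear, and the fingertips hanging above it (side view about 327,115). I'll check how far the brown bottle and the beaker are from the gripper body.

Run:
```python
from h import *
for u,v,z in((197,137,.08),(204,160,0),(232,135,0),(228,105,.12),(190,100,0),(277,148,0),(273,121,.1)):print(onz("top",u,v,z)[:2].round(3))
```

```text
[0.627 0.568]
[0.597 0.543]
[0.716 0.51 ]
[0.75  0.523]
[0.763 0.701]
[0.742 0.358]
[0.775 0.381]
```

Request:
servo_tool(
  plan=[
    {"delta_pos": [0,0,0.8]},
    {"delta_pos": [0,0,1.8]},
    {"delta_pos": [0,0,2.8]},
    {"delta_pos": [0,0,3.8]},
    {"delta_pos": [0,0,4.5]},
    {"delta_pos": [0,0,4.85]},
    {"delta_pos": [-0.2,0,4.85]},
    {"delta_pos": [-0.4,0,4.85]},
    {"delta_pos": [-0.5,0,4.85]},
    {"delta_pos": [-0.5,0,4.85]},
  ],
)

```text
invalid input
```

Run:
```python
from h import *
go([.5566,.345,.055],1.372)
t=grab_frame("top")[:,:,::-1];s=grab_frame("side")[:,:,::-1]
f=lambda im,x,y:cv2.resize(im[y:y+80,x:x+80],(400,400),interpolation=cv2.INTER_CUBIC)
cv2.imwrite("pics/m3.png",np.hstack([f(t,225,160),f(s,285,155)]))
```

```text
t 2.7 F [ 0.7 -0.   0. ] pos [-1.31  0.01  4.87] rot [-0.    0.    0.01]
```

View pics/m3.png

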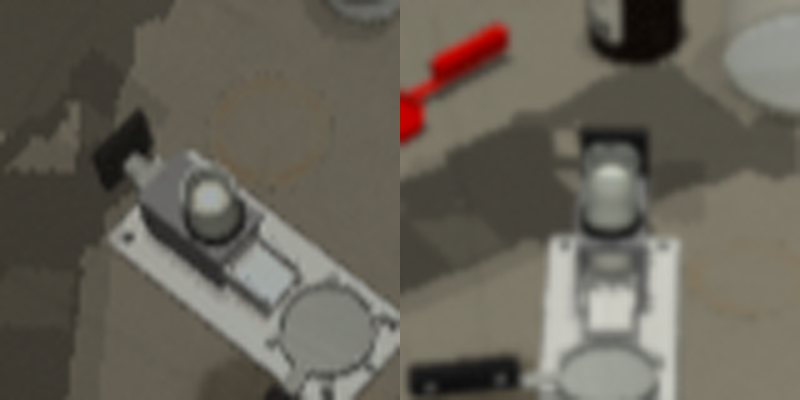

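The move was refused because each row needs `delta_rot`, so the picture shows nothing has changed and the plate is still out. I've viewed 5 pictures so far and am resending the move.

Request:
servo_tool(
  plan=[
    {"delta_pos": [0,0,0.8],"delta_rot": [0,0,0]},
    {"delta_pos": [0,0,1.8],"delta_rot": [0,0,0]},
    {"delta_pos": [0,0,2.8],"delta_rot": [0,0,0]},
    {"delta_pos": [0,0,3.8],"delta_rot": [0,0,0]},
    {"delta_pos": [0,0,4.5],"delta_rot": [0,0,0]},
    {"delta_pos": [0,0,4.85],"delta_rot": [0,0,0]},
    {"delta_pos": [-0.2,0,4.85],"delta_rot": [0,0,0]},
    {"delta_pos": [-0.4,0,4.85],"delta_rot": [0,0,0]},
    {"delta_pos": [-0.5,0,4.85],"delta_rot": [0,0,0]},
    {"delta_pos": [-0.5,0,4.85],"delta_rot": [0,0,0]},
  ],
)

```text
t: 4.05
eef_pos: [0.5635, 0.3768, 0.0564]
ee_rot: [3.141, -0.001, 1.372]
contact_force: [-0.6, -0.7, -0.8]
grip_width: 0.005
```

Run:
```python
from h import *
go([.5566,.345,.055],1.372)
t=grab_frame("top")[:,:,::-1];s=grab_frame("side")[:,:,::-1]
f=lambda im,x,y:cv2.resize(im[y:y+80,x:x+80],(400,400),interpolation=cv2.INTER_CUBIC)
cv2.imwrite("pics/m4.png",np.hstack([f(t,225,160),f(s,285,155)]))
```

```text
t 4.05 F [-0.6 -0.7 -0.8] pos [-0.81 -0.01  0.03] rot [ 0.01 -0.    0.  ]
```

View pics/m4.png

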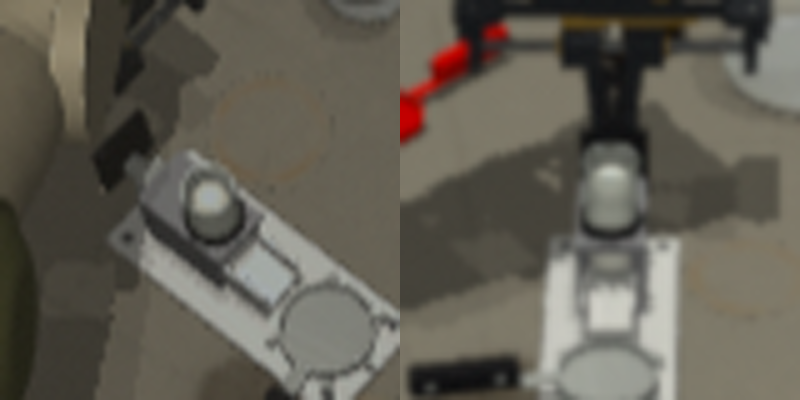

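The closed fingers are centred behind the plate (side view about 327,175) and not touching it yet. I'll advance to find contact.

Request:
servo_tool(
  plan=[
    {"delta_pos": [-0.2,0,0],"delta_rot": [0,0,0]},
    {"delta_pos": [-0.4,0,0],"delta_rot": [0,0,0]},
    {"delta_pos": [-0.5,0,0],"delta_rot": [0,0,0]},
    {"delta_pos": [-0.5,0,0],"delta_rot": [0,0,0]},
  ],
)

```text
t: 4.65
eef_pos: [0.5593, 0.3573, 0.0555]
ee_rot: [-3.141, -0.0, 1.372]
contact_force: [0.1, 2.5, -1.2]
grip_width: 0.008
```

Request:
servo_tool(
  plan=[
    {"delta_pos": [-0.06,0,0],"delta_rot": [0,0,0]},
    {"delta_pos": [-0.06,0,0],"delta_rot": [0,0,0]},
  ],
)

```text
t: 4.9
eef_pos: [0.5588, 0.3552, 0.0555]
ee_rot: [-3.142, -0.0, 1.373]
contact_force: [-0.3, 2.6, -0.7]
grip_width: 0.003
```

Request:
servo_tool(
  plan=[
    {"delta_pos": [-0.06,0,0],"delta_rot": [0,0,0]},
    {"delta_pos": [-0.06,0,0],"delta_rot": [0,0,0]},
  ],
)

```text
t: 5.15
eef_pos: [0.5583, 0.3527, 0.0555]
ee_rot: [-3.141, 0.0, 1.373]
contact_force: [-0.4, 3.1, -1.3]
grip_width: 0.007
```

Request:
servo_tool(
  plan=[
    {"delta_pos": [-0.08,0,0],"delta_rot": [0,0,0]},
    {"delta_pos": [-0.16,0,0],"delta_rot": [0,0,0]},
    {"delta_pos": [-0.2,0,0],"delta_rot": [0,0,0]},
  ],
)

```text
t: 5.52
eef_pos: [0.5567, 0.3448, 0.0555]
ee_rot: [-3.141, -0.0, 1.372]
contact_force: [-1.0, 3.5, -1.6]
grip_width: 0.004
```

Request:
servo_tool(
  plan=[
    {"delta_pos": [-0.06,0,0],"delta_rot": [0,0,0]},
    {"delta_pos": [-0.06,0,0],"delta_rot": [0,0,0]},
  ],
)

```text
t: 5.78
eef_pos: [0.5562, 0.3424, 0.0555]
ee_rot: [-3.141, 0.0, 1.372]
contact_force: [-0.6, 4.2, -1.4]
grip_width: 0.006
```

Run:
```python
from h import *
go([.5566,.345,.055],1.372)
t=grab_frame("top")[:,:,::-1];s=grab_frame("side")[:,:,::-1]
f=lambda im,x,y:cv2.resize(im[y:y+80,x:x+80],(400,400),interpolation=cv2.INTER_CUBIC)
cv2.imwrite("pics/m5.png",np.hstack([f(t,235,170),f(s,285,165)]))
```

```text
t 5.78 F [-0.6  4.2 -1.4] pos [ 0.06 -0.    0.01] rot [-0.  0.  0.]
```

View pics/m5.png

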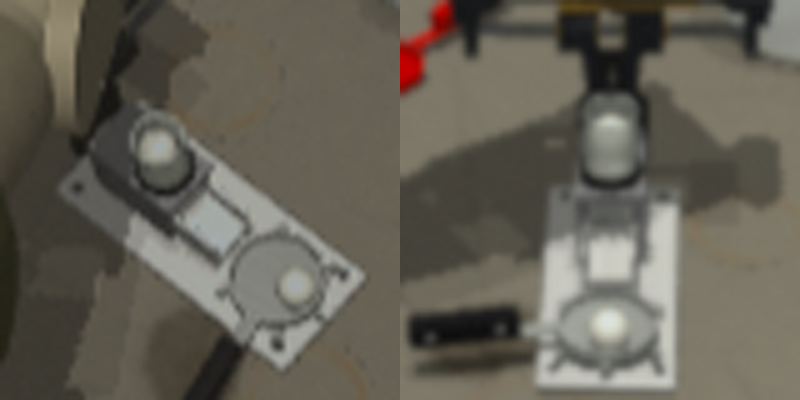

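One ball now lies in the dish (top view about 294,227; side view about 326,230), and the slide is nearly fully in. I'm retracting straight back and then up.

Request:
servo_tool(
  plan=[
    {"delta_pos": [0.4,0,0],"delta_rot": [0,0,0]},
    {"delta_pos": [1.0,0,0],"delta_rot": [0,0,0]},
    {"delta_pos": [1.5,0,0],"delta_rot": [0,0,0]},
    {"delta_pos": [1.6,0,-0.5],"delta_rot": [0,0,0]},
    {"delta_pos": [1.6,0,-1.5],"delta_rot": [0,0,0]},
    {"delta_pos": [1.6,0,-2.5],"delta_rot": [0,0,0]},
    {"delta_pos": [1.6,0,-3.5],"delta_rot": [0,0,0]},
    {"delta_pos": [1.6,0,-4.0],"delta_rot": [0,0,0]},
    {"delta_pos": [1.6,0,-4.0],"delta_rot": [0,0,0]},
  ],
  hand=1,
)

```text
t: 7.0
eef_pos: [0.5694, 0.4059, 0.2172]
ee_rot: [3.138, -0.001, 1.373]
contact_force: [0.2, -0.5, -1.6]
grip_width: 0.007
```

Run:
```python
from h import *
go([.443,.1855,.215],0); go([.443,.1855,.031-pinch_z],0)
```

```text
t 7.0 F [ 0.2 -0.5 -1.6] pos [-6.02 -2.02  0.04] rot [ 0.01 -0.02  9.83]
t 7.0 F [ 0.2 -0.5 -1.6] pos [-6.03 -2.03  5.11] rot [ 0.01 -0.02  9.83]
```

Request:
servo_tool(
  plan=[
    {"delta_pos": [-0.4,-0.1,0],"delta_rot": [0,0,0.6]},
    {"delta_pos": [-1.2,-0.4,0],"delta_rot": [0,0,1.8]},
    {"delta_pos": [-2.0,-0.7,0],"delta_rot": [0,0,3.0]},
    {"delta_pos": [-2.8,-0.9,0],"delta_rot": [0,0,4.2]},
    {"delta_pos": [-3.5,-1.2,0],"delta_rot": [0,0,5.4]},
    {"delta_pos": [-4.3,-1.4,0],"delta_rot": [0,0,6.6]},
    {"delta_pos": [-5.0,-1.7,0],"delta_rot": [0,0,7.8]},
    {"delta_pos": [-5.6,-1.9,0],"delta_rot": [0,0,8.9]},
    {"delta_pos": [-5.9,-2.0,0],"delta_rot": [0,0,9.6]},
    {"delta_pos": [-6.02,-2.02,0.04],"delta_rot": [0,0,9.83]},
    {"delta_pos": [-6.02,-2.02,0.04],"delta_rot": [0,0,9.83]},
  ],
  hand=-0.2,
)

```text
t: 8.38
eef_pos: [0.4423, 0.1852, 0.2133]
ee_rot: [3.141, 0.001, 0.001]
contact_force: [0.7, -0.3, -0.1]
grip_width: 0.599
```

Run:
```python
from h import *
go([.443,.1855,.031-pinch_z],0)
t=grab_frame("top")[:,:,::-1];s=grab_frame("side")[:,:,::-1]
f=lambda im,x,y:cv2.resize(im[y:y+100,x:x+100],(400,400),interpolation=cv2.INTER_CUBIC)
cv2.imwrite("pics/m6.png",np.hstack([f(t,225,170),f(s,270,160)]))
```

```text
t 8.38 F [ 0.7 -0.3 -0.1] pos [ 0.02 -0.01  5.03] rot [0.   0.01 0.01]
```

View pics/m6.png

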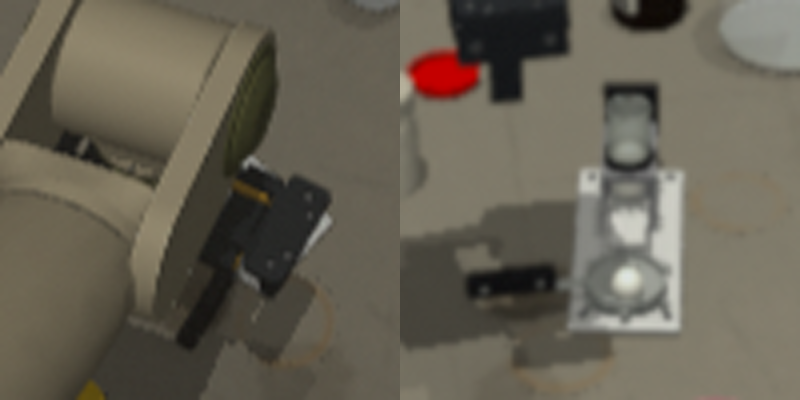

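The slide has sprung back (side view about 427,187), the ball is still in the dish (about 427,231), and the open fingers hang above the handle. I'm descending.

Request:
servo_tool(
  plan=[
    {"delta_pos": [0,0,0.5],"delta_rot": [0,0,0]},
    {"delta_pos": [0,0,1.5],"delta_rot": [0,0,0]},
    {"delta_pos": [0,0,2.5],"delta_rot": [0,0,0]},
    {"delta_pos": [0,0,3.3],"delta_rot": [0,0,0]},
    {"delta_pos": [0,0,4.0],"delta_rot": [0,0,0]},
    {"delta_pos": [0,0,4.5],"delta_rot": [0,0,0]},
    {"delta_pos": [0,0,4.9],"delta_rot": [0,0,0]},
    {"delta_pos": [0.02,0,5.03],"delta_rot": [0,0,0]},
    {"delta_pos": [0.02,0,5.03],"delta_rot": [0,0,0]},
  ],
)

```text
t: 9.6
eef_pos: [0.4433, 0.1853, 0.0127]
ee_rot: [3.142, 0.0, 0.001]
contact_force: [-0.3, 0.2, -0.1]
grip_width: 0.603
```

Run:
```python
from h import *
go([.443,.1855,.031-pinch_z],0)
t=grab_frame("top")[:,:,::-1];s=grab_frame("side")[:,:,::-1]
f=lambda im,x,y:cv2.resize(im[y:y+80,x:x+80],(400,400),interpolation=cv2.INTER_CUBIC)
cv2.imwrite("pics/m7.png",np.hstack([f(t,235,180),f(s,275,180)]))
```

```text
t 9.6 F [-0.3  0.2 -0.1] pos [-0.01 -0.    0.01] rot [0.   0.   0.01]
```

View pics/m7.png

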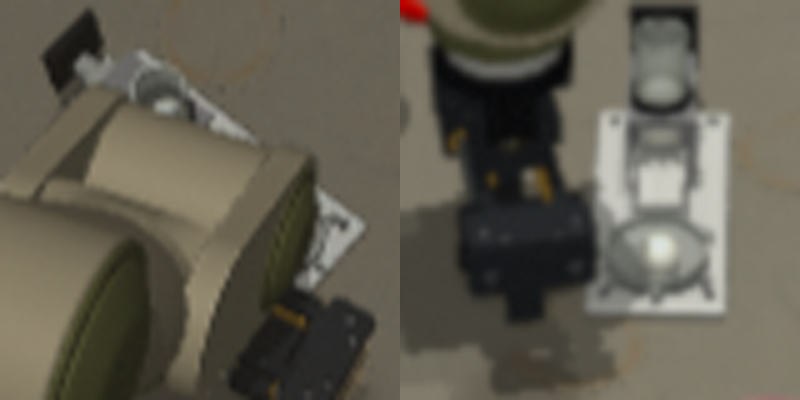

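The gripper straddles the handle without contact, and the ball is centred in the dish (side view about 326,230). I've viewed 9 pictures so far. Closing now.

Request:
servo_tool(
  plan=[
    {"delta_pos": [0,0,0],"delta_rot": [0,0,0]},
    {"delta_pos": [0,0,0],"delta_rot": [0,0,0]},
    {"delta_pos": [0,0,0],"delta_rot": [0,0,0]},
    {"delta_pos": [0,0,0],"delta_rot": [0,0,0]},
    {"delta_pos": [0,0,0],"delta_rot": [0,0,0]},
    {"delta_pos": [0,0,0],"delta_rot": [0,0,0]},
    {"delta_pos": [0,0,0],"delta_rot": [0,0,0]},
    {"delta_pos": [0,0,0],"delta_rot": [0,0,0]},
  ],
  hand=1,
  force=15,
)

```text
t: 10.7
eef_pos: [0.4431, 0.1851, 0.0127]
ee_rot: [-3.142, 0.0, 0.0]
contact_force: [-0.4, 0.6, 0.2]
grip_width: 0.158
```

Request:
servo_tool(
  plan=[
    {"delta_pos": [0,0,0],"delta_rot": [0,0,0]},
    {"delta_pos": [0,0,0],"delta_rot": [0,0,0]},
    {"delta_pos": [0,0,0],"delta_rot": [0,0,0]},
  ],
  hand=1,
  force=45,
)

```text
t: 11.08
eef_pos: [0.4431, 0.1851, 0.0128]
ee_rot: [3.142, -0.0, 0.0]
contact_force: [-0.6, 0.7, 0.6]
grip_width: 0.15
```

Request:
servo_tool(
  plan=[
    {"delta_pos": [0,0,-0.03],"delta_rot": [0,0,0]},
    {"delta_pos": [0,0,-0.1],"delta_rot": [0,0,0]},
    {"delta_pos": [0,0,-0.25],"delta_rot": [0,0,0]},
    {"delta_pos": [0,0,-0.45],"delta_rot": [0,0,0]},
    {"delta_pos": [0,0,-0.7],"delta_rot": [0,0,0]},
    {"delta_pos": [0,0,-1.0],"delta_rot": [0,0,0]},
    {"delta_pos": [0,0,-1.35],"delta_rot": [0,0,0]},
    {"delta_pos": [0,0,-1.7],"delta_rot": [0,0,0]},
    {"delta_pos": [0,0,-2.05],"delta_rot": [0,0,0]},
    {"delta_pos": [0,0,-2.4],"delta_rot": [0,0,0]},
    {"delta_pos": [0,0,-2.75],"delta_rot": [0,0,0]},
    {"delta_pos": [0,0,-3.1],"delta_rot": [0,0,0]},
    {"delta_pos": [0,0,-3.45],"delta_rot": [0,0,0]},
    {"delta_pos": [0,0,-3.8],"delta_rot": [0,0,0]},
    {"delta_pos": [0,0,-4.15],"delta_rot": [0,0,0]},
    {"delta_pos": [0,0,-4.45],"delta_rot": [0,0,0]},
    {"delta_pos": [0,0,-4.7],"delta_rot": [0,0,0]},
    {"delta_pos": [0,0,-4.88],"delta_rot": [0,0,0]},
    {"delta_pos": [0,0,-4.97],"delta_rot": [0,0,0]},
    {"delta_pos": [0,0,-5.0],"delta_rot": [0,0,0]},
  ],
)

```text
t: 13.58
eef_pos: [0.443, 0.1851, 0.2127]
ee_rot: [3.142, 0.0, 0.0]
contact_force: [0.1, -0.7, -0.5]
grip_width: 0.154
```

```bash
cat > ck.py <<'E'
from h import *
import sys
o=get_obs();print(o["eef_pos"].round(4),o["ee_rot"].round(3),o["grip_width"])
d=o["eef_pos"]+[.08,0,0];d[2]+=pinch_z-.017
t=grab_frame("top")[:,:,::-1];s=grab_frame("side")[:,:,::-1]
a,b=proj("top",d+[0,0,.011]),proj("side",d+[0,0,.011]);print("expected dish rim centre",a,b)
f=lambda im,c:cv2.resize(im[max(0,int(c[1])-50):int(c[1])+50,int(c[0])-50:int(c[0])+50],(400,400),interpolation=cv2.INTER_CUBIC)
cv2.imwrite(sys.argv[1],np.hstack([f(t,a),f(s,b)]));cv2.imwrite("/tmp/t.png",t);cv2.imwrite("/tmp/s.png",s)
go([.4635,-.259,.215],0)
E
python3 ck.py pics/m8.png
```

```text
[0.443  0.1851 0.2127] [3.142 0.    0.   ] 0.15445268895144232
expected dish rim centre [286.08546449 200.12024075] [324.91090459 171.61016861]
t 13.68 F [ 0.3  1.1 -1.7] pos [ 0.51 11.1  -0.06] rot [0. 0. 0.]
```

View pics/m8.png

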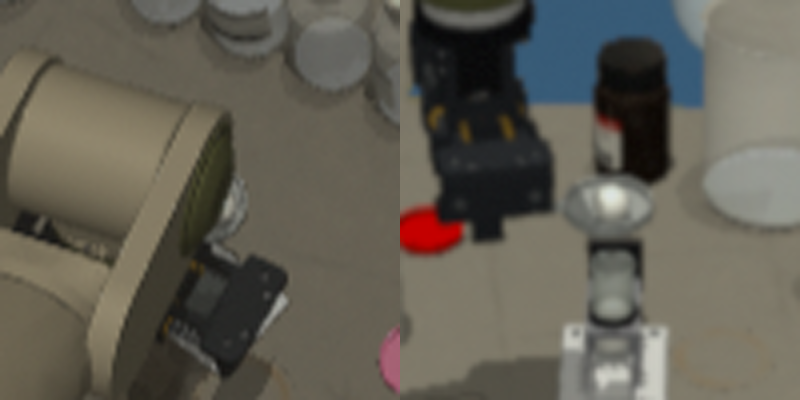

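The dish is lifted level with the ball in it (side view dish centre at 326.3,172.3, expected 324.9,171.6, about 2 mm further along x). Next is a slow traverse, clear of the gate tops.

Request:
servo_tool(
  plan=[
    {"delta_pos": [0,0.03,0],"delta_rot": [0,0,0]},
    {"delta_pos": [0,0.11,0],"delta_rot": [0,0,0]},
    {"delta_pos": [0.01,0.25,0],"delta_rot": [0,0,0]},
    {"delta_pos": [0.02,0.45,0],"delta_rot": [0,0,0]},
    {"delta_pos": [0.03,0.7,0],"delta_rot": [0,0,0]},
    {"delta_pos": [0.04,1.0,0],"delta_rot": [0,0,0]},
    {"delta_pos": [0.06,1.35,0],"delta_rot": [0,0,0]},
    {"delta_pos": [0.07,1.7,0],"delta_rot": [0,0,0]},
    {"delta_pos": [0.09,2.05,0],"delta_rot": [0,0,0]},
    {"delta_pos": [0.1,2.4,0],"delta_rot": [0,0,0]},
    {"delta_pos": [0.12,2.75,0],"delta_rot": [0,0,0]},
    {"delta_pos": [0.13,3.1,0],"delta_rot": [0,0,0]},
    {"delta_pos": [0.15,3.45,0],"delta_rot": [0,0,0]},
    {"delta_pos": [0.16,3.8,0],"delta_rot": [0,0,0]},
    {"delta_pos": [0.18,4.15,0],"delta_rot": [0,0,0]},
    {"delta_pos": [0.2,4.45,0],"delta_rot": [0,0,0]},
    {"delta_pos": [0.21,4.7,0],"delta_rot": [0,0,0]},
    {"delta_pos": [0.22,4.88,0],"delta_rot": [0,0,0]},
    {"delta_pos": [0.23,4.97,0],"delta_rot": [0,0,0]},
    {"delta_pos": [0.24,5.0,0],"delta_rot": [0,0,0]},
  ],
)

```text
t: 16.18
eef_pos: [0.4527, -0.0149, 0.2128]
ee_rot: [-3.142, 0.0, 0.0]
contact_force: [-0.4, 0.2, -1.9]
grip_width: 0.151
```

Request:
servo_tool(
  plan=[
    {"delta_pos": [0,0.03,0],"delta_rot": [0,0,0]},
    {"delta_pos": [0,0.12,0],"delta_rot": [0,0,0]},
    {"delta_pos": [0.01,0.27,0],"delta_rot": [0,0,0]},
    {"delta_pos": [0.02,0.5,0],"delta_rot": [0,0,0]},
    {"delta_pos": [0.03,0.8,0],"delta_rot": [0,0,0]},
    {"delta_pos": [0.04,1.18,0],"delta_rot": [0,0,0]},
    {"delta_pos": [0.06,1.6,0],"delta_rot": [0,0,0]},
    {"delta_pos": [0.08,2.04,0],"delta_rot": [0,0,0]},
    {"delta_pos": [0.09,2.48,0],"delta_rot": [0,0,0]},
    {"delta_pos": [0.11,2.92,0],"delta_rot": [0,0,0]},
    {"delta_pos": [0.13,3.36,0],"delta_rot": [0,0,0]},
    {"delta_pos": [0.15,3.8,0],"delta_rot": [0,0,0]},
    {"delta_pos": [0.17,4.24,0],"delta_rot": [0,0,0]},
    {"delta_pos": [0.19,4.68,0],"delta_rot": [0,0,0]},
    {"delta_pos": [0.2,5.08,0],"delta_rot": [0,0,0]},
    {"delta_pos": [0.22,5.43,0],"delta_rot": [0,0,0]},
    {"delta_pos": [0.23,5.72,0],"delta_rot": [0,0,0]},
    {"delta_pos": [0.24,5.93,0],"delta_rot": [0,0,0]},
    {"delta_pos": [0.24,6.05,0],"delta_rot": [0,0,0]},
    {"delta_pos": [0.24,6.09,0],"delta_rot": [0,0,0]},
  ],
)

```text
t: 18.68
eef_pos: [0.4623, -0.2585, 0.2127]
ee_rot: [-3.142, 0.0, 0.0]
contact_force: [0.2, -0.3, -1.9]
grip_width: 0.151
```

```bash
python3 ck.py pics/m9.png
```

```text
[ 0.4623 -0.2585  0.2127] [-3.142  0.     0.   ] 0.1512985682852278
expected dish rim centre [441.49748727 268.70731501] [371.91437857 289.74368172]
t 18.77 F [-0.3 -0.1 -1.5] pos [ 0.03  0.02 -0.06] rot [-0.  0.  0.]
```

View pics/m9.png

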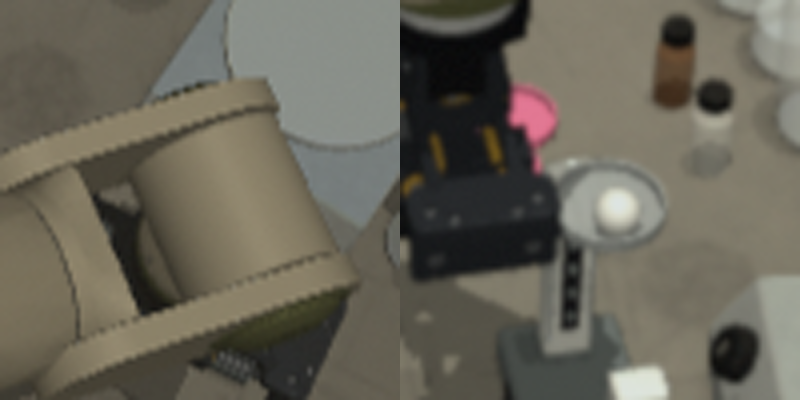

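The ball is in the level dish above the gap (side view dish centre about 373.8,289.9), which agrees with the gate middle to about 1–2 mm. Descending slowly.

Request:
servo_tool(
  plan=[
    {"delta_pos": [0,0,0.03],"delta_rot": [0,0,0]},
    {"delta_pos": [0,0,0.1],"delta_rot": [0,0,0]},
    {"delta_pos": [0,0,0.2],"delta_rot": [0,0,0]},
    {"delta_pos": [0,0,0.35],"delta_rot": [0,0,0]},
    {"delta_pos": [0,0,0.55],"delta_rot": [0,0,0]},
    {"delta_pos": [0,0,0.75],"delta_rot": [0,0,0]},
    {"delta_pos": [0,0,0.95],"delta_rot": [0,0,0]},
    {"delta_pos": [0,0,1.15],"delta_rot": [0,0,0]},
    {"delta_pos": [0,0,1.35],"delta_rot": [0,0,0]},
    {"delta_pos": [0,0,1.55],"delta_rot": [0,0,0]},
    {"delta_pos": [0,0,1.75],"delta_rot": [0,0,0]},
    {"delta_pos": [0,0,1.95],"delta_rot": [0,0,0]},
    {"delta_pos": [0,0,2.15],"delta_rot": [0,0,0]},
    {"delta_pos": [0,0,2.35],"delta_rot": [0,0,0]},
    {"delta_pos": [0,0,2.53],"delta_rot": [0,0,0]},
    {"delta_pos": [0,0,2.68],"delta_rot": [0,0,0]},
    {"delta_pos": [0,0,2.78],"delta_rot": [0,0,0]},
    {"delta_pos": [0,0,2.83],"delta_rot": [0,0,0]},
    {"delta_pos": [0,0,2.85],"delta_rot": [0,0,0]},
    {"delta_pos": [0,0,2.85],"delta_rot": [0,0,0]},
  ],
)

```text
t: 21.28
eef_pos: [0.4624, -0.2585, 0.0989]
ee_rot: [3.141, -0.0, 0.0]
contact_force: [-0.1, -0.0, -1.3]
grip_width: 0.153
```

```bash
python3 ck.py pics/m10.png
```

```text
[ 0.4624 -0.2585  0.0989] [ 3.141 -0.     0.   ] 0.15283459462828533
expected dish rim centre [433.27759341 279.74115032] [369.65413497 326.7758648 ]
t 21.38 F [-0.5 -1.1 -1.7] pos [ 0.03  0.01 -2.9 ] rot [ 0. -0.  0.]
```

View pics/m10.png

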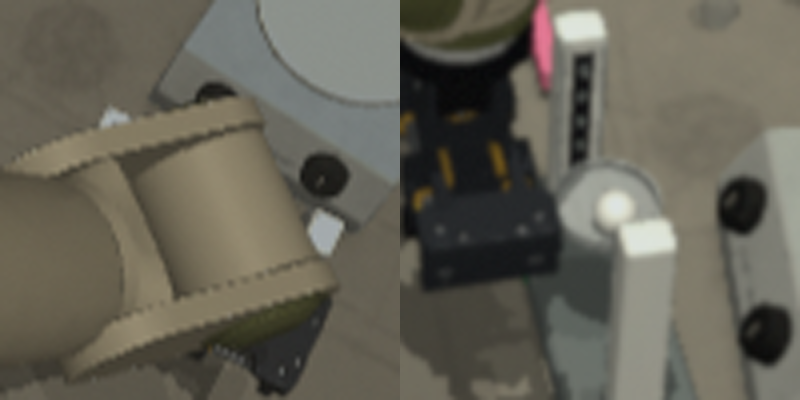

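The dish hangs between the uprights with the ball inside (side view dish centre about 372,327). The uprights are unmoved and nothing touches them. I'm handing the job in.

```bash
python3 -c "
from plant import *
sign_off()"
```

```text
the job is handed in; nothing more can be done
```

I pushed the slide in once and one ball rolled into the dish. I then carried the dish level to the gate and handed the job in at about 21.4 s with the robot still holding it there.

- **Dispensing:** The push took about 4 N. The pictures afterwards showed the slide back out, one ball in the dish and the tube still loaded. I did not count the balls left in the tube.
- **Grip:** I held the handle with 45 N. The measured opening was 13.5 mm, which fits the 14 mm handle.
- **Final position:** The tool was level, at [0.462, -0.2585, 0.099]. From the grip, that puts the dish floor at about 104 mm, against 105 mm wanted. The dish centre is within about 2 mm of the gate middle.
- **Contact:** The last side view showed the ball in the dish and the gate clear of everything. The wrist force was about 2 N.

**Doubts:**
- The two cameras disagreed by 2–3 mm on x, so I compared the dish and the gate within the same view.
- The arm hid the dish from the top camera at the end, so the final check rests on the side view alone.
- One move call was refused because of its format and moved nothing.

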